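Cap the digestion vessel and hold it against the sprung stop

ROBOT

A 6-joint arm with a two-finger parallel gripper is mounted at the origin on the work surface. World frame = base frame: x ahead of the robot, y to its left, z up, the work surface at z = 0. Lengths are in m, angles in rad, forces in N, time in s.
With the tool pointing down it reaches from about 0.25 to 0.775 m from the base axis. Payload 4 kg.
Tool frame: the origin (TCP) lies midway between the tips of the shut fingers; the grasp point (between the pads) lies 19 mm behind it; z points along the fingers, y is the line along which they close (so a half turn about z gives the same grasp; the last joint's range is limited). The gripper opens to 94 mm and grips with 3 to 60 N. Pads are 16 mm wide; open, the fingers measure 119 mm over their backs; the gripper's body (75 mm by 177 mm) begins 78 mm behind the grasp point.
Start: joints at [-1.232, 0.087, 1.371, -0, 1.684, -0.103], TCP at [0.235, -0.497, 0.206] pointing down, gripper open.
Joint ranges: [-3.1, 3.1], [-0.76, 2.03], [0.27, 2.55], [-1.08, 4.22], [0.17, 2.65], [-2.57, 2.57]. Speed limits (rad/s): [2.79, 2.79, 3.14, 3.14, 3.14, 3.14].

INTERFACE

Orientations are given as [roll, pitch, yaw] about the fixed x, y, z axes, in that order (R = Rz(yaw) Ry(pitch) Rx(roll)).
In Python, from bench import robot gives the robot as it stands. The module is installed in compiled form; this text tells all that it offers.
- The arm moves only by the tool arm_command, never from a script. Its argument "targets" is a list of rows, each a list of 4 numbers: the shift along the world's x, y, z as a fraction of full scale, then the turn about the world's z as a fraction of full scale. A call has 1 to 8 rows; each row is the pose to reach, as a shift and turn from the pose commanded when the call began; what a row does not reach only later rows make up. Full scale, the value 1, is 0.5 m for a shift and 120 degrees for a turn. A row lasts 1/12 s, in which the tool goes at most 41.7 mm and 7.16 degrees, less where a joint would pass 70% of its speed; a pose out of reach is approached as far as the arm can. A call with a number of a shift or a turn outside -1 to 1 is refused whole. A call with a gripper value outside its range is refused whole. "claw" is the closure, from 0 (fully open) to 1 (shut), set as the call begins (left out, the last holds). The fingers move at their own pace and stop on an object; the grip force is fixed at half the most. Time passes only in rows, so rows that repeat a pose let the fingers close. It gives the time, the measured TCP pose, the force, the opening and the grip force at its end, in the units of the state.
- robot.get_obs(): the state, without advancing time (a new reading comes with each control period).
- robot.snapshot(name): name is "scene" or "top"; returns the picture (400x640x3 uint8, red, green, blue); there is no depth.
- robot.camera_info(name): a dict with "vfov" (degrees; the focal length in pixels is half the picture's height over the tangent of half this angle, whatever the lens; pixels are square), "cx", "cy" (the principal point, pixels), "k1" (the pictures are not rectified: a ray, as slopes to the right and down, at radius r is drawn at 1 + k1 r^2 times it, then the intrinsics apply), "extrinsics" (4x4, takes a point from camera to world coordinates). Camera axes: x right, y up, looking along -z (the intrinsics and any distortion apply to the point x, -y, -z); pixel columns grow to the right and rows downward; lengths in m; the calibration is good to about 2 mm. A picture is of the moment at which its call begins. camera_info takes no time and is no camera call.
- robot.close_job(): hands the job in; it is judged then, once.
The state is a dict: "time": time; "joint_positions": joint angles; "qvel": joint speeds; "joint_torque": joint torques, N m; "tool_pos": TCP position; "ee_rot": TCP orientation; "wrist_force": force on the tool from outside, world axes, zero at the start; "wrist_torque": the same for the moment, N m; "width": finger opening in m; "finger_force": force on a finger pad.
Only numpy, scipy, OpenCV 4.12 (cv2) and the standard library are available. Lean on these libraries where they do the work, as an engineer would, in place of code of your own. Each camera call takes 0.05 s, during which the arm holds its last target. There are 200 camera calls.

TASK

First screw the blue cap of the white vessel fully closed, clockwise until it stops. Then slide the vessel along its slideway onto the spring-backed stop and keep pressing it with a steady push of about 10 newtons (orange pointer in the green band, the spring never run to its end), so that a colleague can do up the frame's retaining screws. Finish while still pressing, with the vessel upright in its slideway, and leave the other things on the bench where they are.

Things in the scene. Friction and masses are not known exactly. Their poses are not given: they have to be found in the camera images.
- frame: Aluminium holding frame fixed to the bench; base 125 mm wide, 12 mm thick. Origin at bench level on the slideway's centre line; base spans x -135 to +175 mm. Its +x is the sliding direction, towards the stop. Two 14 mm wide steel rails (x -130 to +60 mm, tops 35 mm above bench) leave a 62.5 mm wide slideway, floor 12 mm above bench. Blue spring housing, 82 mm high, at x = +150 to +175 mm.
- vessel: White square-jacketed vessel, 70 (x) x 60 x 75 mm high; grey neck and blue cap on top, 118 mm high in all; about 0.5 kg. Origin: centre of its underside, z up, x along the frame's x. Stands loose in the slideway, at the end away from the stop; about 1 mm play a side, so it turns 0.03 rad at most. Slippery plastic: it slides with 1 to 2 N drag. Pushed above the stop plate it may tip.
- cap (a joint): Turn of the blue screw cap, rad: 0 = fully closed on its stop, positive = unscrewed (counter-clockwise from above), 1.6 at most. Starts 0.7 to 1.3 open. Friction 0.12 N m; stays where left, does not rise as it turns. Captive: it cannot come off. When closed, the red line on its top meets the red mark on the jacket's +x edge.
- cap_grip (a point): Centre of the blue cap, on its axis at half its height (103 mm above the vessel's underside, 115 mm above the bench). The cap is a ribbed cylinder 44 mm across, 30 mm high; 13 mm of free room (36 mm wide neck) between it and the jacket below.
- stop (a joint): Travel of the spring-backed stop in the frame's +x, m: 0 = at rest, end of spring at 0.046. The spring pushes back with 400 N/m from zero: 10 N is 0.025, the green band is 0.0175 to 0.035 (7 to 14 N). Friction 0.1 N.
- pad: Stop plate (steel, 70 mm wide, top 86 mm above bench) with a black rubber pad on its front, 56 mm wide, 18 to 84 mm above the bench; moves with the stop. Origin on the slideway's centre line at bench level, in the plane of the pressing face; at rest 80 mm along x from the frame's origin, so the vessel touches it with its own origin at frame x = 45 mm.
- gauge_low (a point): Near edge (towards the slideway) of the green stripe on top of the white gauge wall, which stands beside the stop at frame y = +52.5 mm, 16 mm wide, 57 mm high. The stop's orange pointer moves over its white, green and red stripes; in the green the push is right.
- gauge_high (a point): Far edge of the green stripe, 17.5 mm beyond gauge_low.
- tube_rack: Blue rack of capped sample tubes, 104 x 152 mm, 68 mm high. Bystander; origin under its centre.
- orange_rack: Empty orange tube rack, 80 x 128 mm, 47 mm high. Bystander; origin under its centre.
- beaker_a: Glass beaker, 84 mm across, 110 mm high. Bystander; origin under its centre.
- beaker_b: Glass beaker, 68 mm across, 85 mm high. Bystander; origin under its centre.
- wash_bottle: White wash bottle with red collar and a bent spout, 66 mm across, 180 mm high. Bystander; origin under its centre.
- screw_dish: White dish of brass screws, 68 mm across, 18 mm high, beside the frame on its -y side. Bystander; origin under its centre.
- screwdriver: Screwdriver, 180 mm long, lying beside the frame on its +y side, for the colleague. Bystander.
Things that resemble listed ones, but are neither listed nor needed, are in the scene too. What is shaped like the vessel but purple is not meant.

How it is judged:
By the outcome, as a careful person would: the job done as asked, in the order asked, and still so for the second after the job is handed in, while the arm keeps its last pose, push and grip.
It also fails if it takes over 38 s, if anything falls off the work surface, if the arm or the gripper's body presses on something with over 40 N, if the wrist force passes 120 N, or if a joint passes its speed limit or range.

## Working session

There is one attempt and no reset: what is moved stays moved. The work goes in short steps, Python scripts to look and compute and a tool call to move; the robot and the scene stay as the last step left them, time stands still between calls to the robot, and variables do not carry over. Pictures are saved under pics/ and viewed, at most 10 in all, crops included, and the job is handed in when it is done.

Besides the shell and the picture viewer there is one more tool, called by a JSON object that holds its "api" and its "payload". arm_command: Moves the arm, as the interface text tells. Shift numbers are shares of 0.5 m and turn numbers shares of 120 degrees, none past 1 either way. Its arguments: {"type":"object","properties":{"targets":{"type":"array"},"claw":{"type":"number"}},"required":["targets"]}

```bash
mkdir -p pics; cat > h.py <<'E'
import numpy as np, cv2
from bench import robot
def cam(n):
    c=robot.camera_info(n); f=200/np.tan(np.radians(c["vfov"])/2); return c,f
def ray(n,u,v):
    c,f=cam(n); d=np.array([(u-c["cx"])/f,(v-c["cy"])/f]); s=d.copy()
    for _ in range(30): s=d/(1+c["k1"]*(s@s))
    E=np.array(c["extrinsics"]); return E[:3,3],E[:3,:3]@np.array([s[0],-s[1],-1])
def at(n,u,v,z):
    o,d=ray(n,u,v); return o+d*(z-o[2])/d[2]
def px(n,p):
    c,f=cam(n); E=np.array(c["extrinsics"]); q=E[:3,:3].T@(np.array(p)-E[:3,3]); s=np.array([q[0],-q[1]])/-q[2]
    s=s*(1+c["k1"]*(s@s)); return s*f+[c["cx"],c["cy"]]
def save(n,name,box=None,k=1):
    a=np.array(robot.snapshot(n))[:,:,::-1]; cv2.imwrite(f"pics/full_{name}.png",a)
    if box: u0,v0,u1,v1=box; a=cv2.resize(a[v0:v1,u0:u1],None,fx=k,fy=k,interpolation=cv2.INTER_CUBIC)
    cv2.imwrite(f"pics/{name}.png",a)
E
python3 -c "
from h import *
save('top','top0');save('scene','scene0')
for n in('top','scene'):print(cam(n))
print(robot.get_obs())"
```

```text
({'vfov': 46.38281884913894, 'cx': 320.27455290966026, 'cy': 195.23920566128345, 'k1': -0.008148776591217346, 'extrinsics': array([[-1.91912561e-03,  9.74596459e-01, -2.23959948e-01,
         2.15389459e-01],
       [-9.99986113e-01, -7.71107647e-04,  5.21334368e-03,
         8.00084480e-03],
       [ 4.90820907e-03,  2.23966843e-01,  9.74584405e-01,
         1.43466850e+00],
       [ 0.00000000e+00,  0.00000000e+00,  0.00000000e+00,
         1.00000000e+00]])}, np.float64(466.8282550699635))
({'vfov': 46.492839948593, 'cx': 315.31532458278554, 'cy': 198.05757818256538, 'k1': -0.04811748462496792, 'extrinsics': array([[-0.35700936, -0.66528703,  0.65569618,  1.43288782],
       [ 0.93404814, -0.26170951,  0.24302717,  0.33322804],
       [ 0.0099191 ,  0.69921477,  0.71484286,  1.14292218],
       [ 0.        ,  0.        ,  0.        ,  1.        ]])}, np.float64(465.59281739889167))
{'time': 0.1, 'joint_positions': array([-1.23208888e+00,  8.78567631e-02,  1.37209097e+00,  1.42702734e-05,
        1.68360503e+00, -1.03139686e-01]), 'qvel': array([-0.00153702, -0.00308933, -0.00583103, -0.00085798,  0.00049356,
        0.00162613]), 'joint_torque': array([ 2.93147612e-03, -3.41250122e+01, -3.03302836e+01,  7.20701879e-02,
        3.03769705e-02, -9.08880565e-05]), 'tool_pos': array([ 0.23500074, -0.49671968,  0.20444069]), 'ee_rot': array([-3.13964442e+00, -2.15913599e-04,  4.41848511e-01]), 'wrist_force': array([ 0.22885741, -0.47594347, -0.37624043]), 'wrist_torque': array([-0.00085717,  0.04132524,  0.00414773]), 'finger_force': 0.0, 'width': 0.09404890122510862}
```

View pics/top0.png

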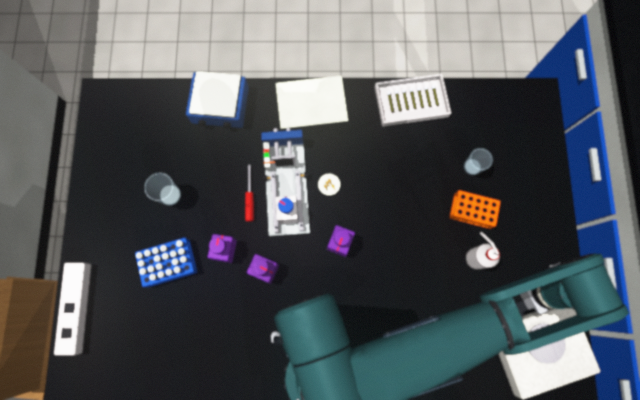

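View pics/scene0.png

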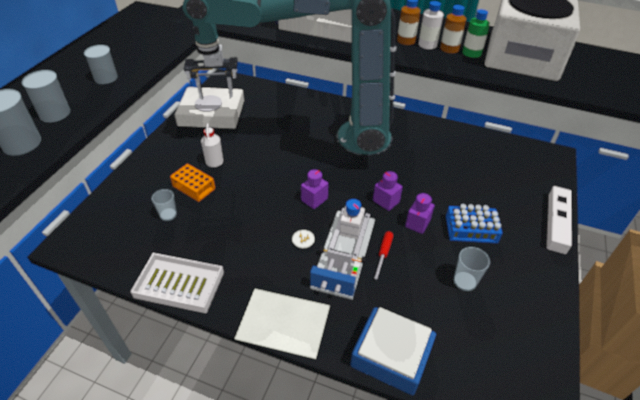

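The top picture shows the frame at about (285,185), with the white vessel and its blue cap at (286,206). The purple look-alikes at (221,248), (263,268) and (341,240) are not meant. The white vessel is the only one standing in the slideway. An enlarged crop should confirm this.

```bash
python3 -c "
from h import *
a=cv2.imread('pics/full_top0.png')[120:245,235:335]
b=cv2.imread('pics/full_scene0.png')[190:305,290:400]
r=lambda x,k:cv2.resize(x,None,fx=k,fy=k,interpolation=cv2.INTER_CUBIC)
a=r(a,4.6);b=r(b,3)
o=np.zeros((max(a.shape[0],b.shape[0]),a.shape[1]+b.shape[1],3),np.uint8);o[:a.shape[0],:a.shape[1]]=a;o[:b.shape[0],a.shape[1]:]=b
cv2.imwrite('pics/c0.png',o);print(o.shape,a.shape)
"
```

```text
(575, 790, 3) (575, 460, 3)
```

View pics/c0.png

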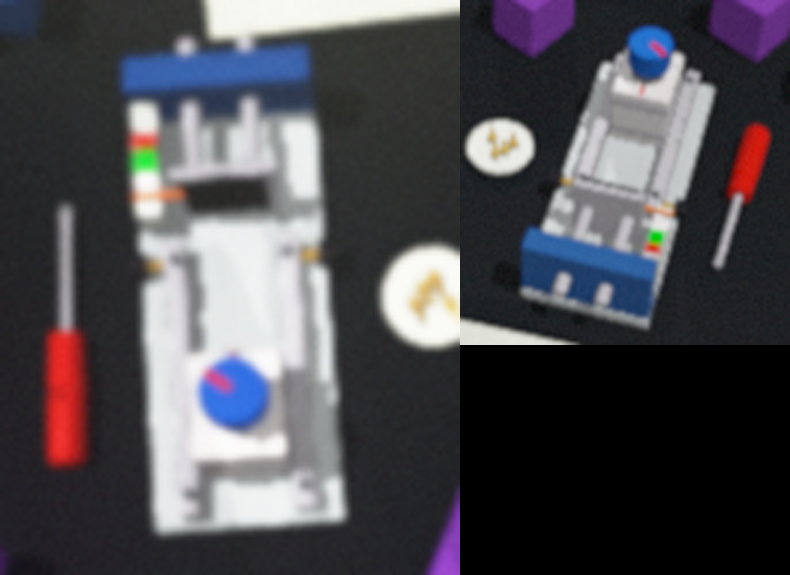

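The crop confirms the target: a white jacket in the rails with a blue cap. The red line points up and to the left, so the cap is open counter-clockwise. The cap top is at crop (234,391), the base corners at (155,534) and (346,520), and the housing at (121,58) to (309,45).

```bash
python3 -c "
from h import *
T=lambda u,v,z:at('top',235+u/4.6,120+v/4.6,z)
S=lambda u,v,z:at('scene',290+(u-460)/3,190+v/3,z)
print('cap top',T(234,391,.130),'scene',S(652,43,.130))
a,b=T(155,534,.012),T(346,520,.012);c,d=T(121,58,.082),T(309,45,.082)
print('base near',a,b,np.linalg.norm(a-b));print('housing near/top',c,d,np.linalg.norm(c-d))
m=(a+b)/2;n=(c+d)/2;print('mids',m,n,'yaw',np.arctan2(*(n-m)[1::-1]),'len',np.linalg.norm((n-m)[:2]))
e=S(524,232,.082);f=S(657,262,.082);print('scene housing top front-ish',e,f)
p,q=T(204,374,.13),T(234,391,.13);print('red line',np.arctan2(*(p-q)[1::-1]))
p,q=S(666,55,.13),S(652,43,.13);print('red line scene',np.arctan2(*(p-q)[1::-1]))
print('rails', [T(*x,.035) for x in((177,255),(188,517),(287,250),(308,507))])
print('gauge', [T(*x,.057) for x in((145,172),(145,150),(160,195))])
print('mark', T(234,353,.087), 'pad front', T(187,208,.03),T(270,205,.03),'dish',T(430,297,.01))
"
```

```text
cap top [0.48670716 0.09923533 0.13      ] scene [0.48583888 0.10659571 0.13      ]
base near [0.41401761 0.15868553 0.012     ] [0.42327093 0.03149203 0.012     ] 0.12752964555741056
housing near/top [0.72344385 0.18122597 0.082     ] [0.73260476 0.05597591 0.082     ] 0.12558463549693674
mids [0.41864427 0.09508878 0.012     ] [0.72802431 0.11860094 0.082     ] yaw 0.07585184058683714 len 0.3102721818689076
scene housing top front-ish [0.7158989 0.0585762 0.082    ] [0.70304862 0.18388474 0.082     ]
red line 1.0490793237736404
red line scene 1.036353131481383
rails [array([0.60025352, 0.14571778, 0.035     ]), array([0.42201108, 0.13484538, 0.035     ]), array([0.60370752, 0.07150196, 0.035     ]), array([0.42854858, 0.05611539, 0.035     ])]
gauge [array([0.65188481, 0.16619113, 0.057     ]), array([0.66734669, 0.16656242, 0.057     ]), array([0.63579431, 0.1557765 , 0.057     ])]
mark [0.52061091 0.10260592 0.087     ] pad front [0.6347898  0.14008557 0.03      ] [0.63688828 0.08359817 0.03      ] dish [ 0.57723857 -0.02551381  0.01      ]
```

The base length (310 mm) and width (127 mm) match the given sizes. The frame origin is at about (0.553, 0.105) with yaw 0.075. The cap is at about (0.4865, 0.1005) and about 0.97 rad open. I'm moving over it now.

{"api": "arm_command", "payload": {"targets": [[0, 0, 0.12, 0], [0.24, 0.54, 0.12, 0.1], [0.24, 0.54, 0.12, 0.1], [0.24, 0.54, 0.12, 0.1], [0.24, 0.54, 0.12, 0.1], [0.24, 0.54, 0.12, 0.1], [0.24, 0.54, 0.12, 0.1], [0.24, 0.54, 0.12, 0.1]], "claw": 0}}

```text
time: 0.77
tool_pos: [0.3535, -0.2292, 0.265]
ee_rot: [-3.141, -0.0, 0.651]
wrist_force: [1.5, -0.3, -0.5]
width: 0.0939
finger_force: 0.0
```

{"api": "arm_command", "payload": {"targets": [[0.264, 0.655, 0, 0.095], [0.264, 0.655, 0, 0.095], [0.264, 0.655, 0, 0.095], [0.264, 0.655, 0, 0.095], [0.264, 0.655, 0, 0.095], [0.264, 0.655, 0, 0.095], [0.264, 0.655, 0, 0.095], [0.264, 0.655, 0, 0.095]]}}

```text
time: 1.43
tool_pos: [0.478, 0.0802, 0.2649]
ee_rot: [-3.142, 0.0, 0.851]
wrist_force: [0.4, -1.1, 0.4]
width: 0.0939
finger_force: 0.0
```

{"api": "arm_command", "payload": {"targets": [[0, 0, 0, 0], [0, 0, 0, 0], [0, 0, 0, 0]]}}

```text
time: 1.68
tool_pos: [0.4777, 0.0778, 0.2647]
ee_rot: [-3.141, 0.001, 0.851]
wrist_force: [-0.7, -0.7, -0.2]
width: 0.0943
finger_force: 0.0
```

{"api": "arm_command", "payload": {"targets": [[0.018, 0.045, -0.03, 0], [0.018, 0.045, -0.1, 0], [0.018, 0.045, -0.17, 0], [0.018, 0.045, -0.24, 0], [0.018, 0.045, -0.3, 0], [0.018, 0.045, -0.333, 0], [0.018, 0.045, -0.333, 0], [0.018, 0.045, -0.333, 0]]}}

```text
time: 2.35
tool_pos: [0.4863, 0.0988, 0.0983]
ee_rot: [-3.141, 0.001, 0.848]
wrist_force: [0.4, -0.5, 0.0]
width: 0.094
finger_force: 0.0
```

```bash
python3 -c "
from h import *
save('scene','s1')
save('top','t1')
print(robot.get_obs()['tool_pos'])
r=lambda x,k:cv2.resize(x,None,fx=k,fy=k,interpolation=cv2.INTER_CUBIC)
a=cv2.imread('pics/full_s1.png')[150:305,290:400];b=cv2.imread('pics/full_t1.png')[120:245,235:335]
cv2.imwrite('pics/c1.png',np.hstack([r(a,3.5)[:540],cv2.copyMakeBorder(r(b,4),0,40,0,0,0)]))
"
```

```text
[0.48829278 0.09959031 0.10086334]
```

View pics/c1.png

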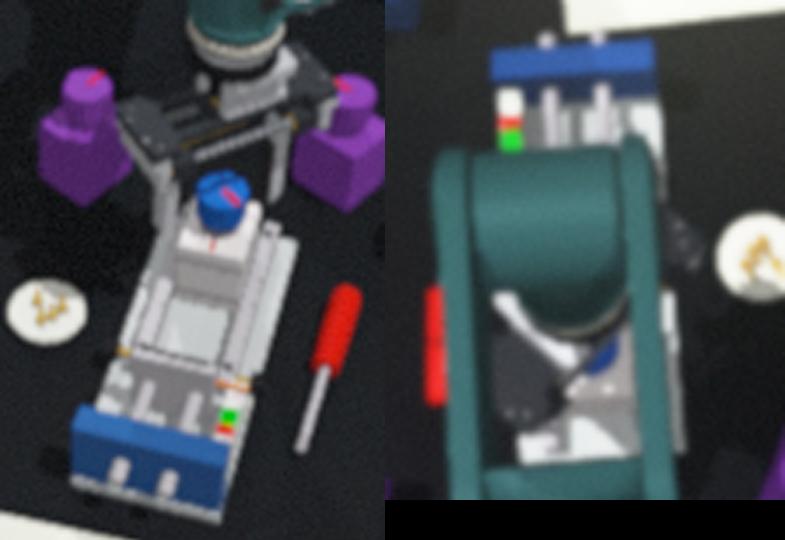

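The fingers straddle the blue cap (crop (225,200)), so I'm closing them.

{"api": "arm_command", "payload": {"targets": [[0, 0, 0, 0], [0, 0, 0, 0], [0, 0, 0, 0], [0, 0, 0, 0], [0, 0, 0, 0], [0, 0, 0, 0], [0, 0, 0, 0], [0, 0, 0, 0]], "claw": 1}}

```text
time: 3.12
tool_pos: [0.4868, 0.1007, 0.0987]
ee_rot: [-3.141, 0.0, 0.85]
wrist_force: [-0.3, -0.1, 0.6]
width: 0.0442
finger_force: 0.6
```

{"api": "arm_command", "payload": {"targets": [[0, 0, 0, 0], [0, 0, 0, 0], [0, 0, 0, 0], [0, 0, 0, 0]]}}

```text
time: 3.45
tool_pos: [0.4868, 0.1006, 0.0987]
ee_rot: [-3.141, 0.0, 0.85]
wrist_force: [-0.6, 0.2, 1.5]
width: 0.0433
finger_force: 30.0
```

{"api": "arm_command", "payload": {"targets": [[0, 0, 0, -0.05], [0, 0, 0, -0.1], [0, 0, 0, -0.15], [0, 0, 0, -0.2], [0, 0, 0, -0.25], [0, 0, 0, -0.3], [0, 0, 0, -0.35], [0, 0, 0, -0.4]]}}

```text
time: 4.12
tool_pos: [0.4871, 0.1018, 0.0988]
ee_rot: [-3.139, -0.0, 0.008]
wrist_force: [-0.7, 3.5, -0.0]
width: 0.0434
finger_force: 30.0
```

```bash
python3 -c "
from h import *
o=robot.get_obs();print(o['wrist_torque'],o['ee_rot'],o['wrist_force'])"
```

```text
[0.78732597 0.04250317 0.17781795] [-3.13887338e+00 -3.61112150e-04  8.14105142e-03] [-0.73895989  3.47101303 -0.03861317]
```

{"api": "arm_command", "payload": {"targets": [[0, 0, 0, -0.02], [0, 0, 0, -0.04], [0, 0, 0, -0.06], [0, 0, 0, -0.07], [0, 0, 0, -0.07]]}}

```text
time: 4.53
tool_pos: [0.4868, 0.1019, 0.0988]
ee_rot: [-3.139, 0.001, -0.132]
wrist_force: [-0.6, 5.2, 0.8]
width: 0.0435
finger_force: 30.0
```

```bash
python3 -c "
from h import *
o=robot.get_obs();print(o['wrist_torque'],o['ee_rot'],o['wrist_force'])"
```

```text
[1.14044108 0.17174052 0.61847784] [-3.13898617e+00  5.72482380e-04 -1.32485741e-01] [-0.6199546   5.18368161  0.7814627 ]
```

{"api": "arm_command", "payload": {"targets": [[0, 0, 0, -0.01], [0, 0, 0, -0.02], [0, 0, 0, -0.02], [0, 0, 0, -0.02]]}}

```text
time: 4.87
tool_pos: [0.4861, 0.102, 0.0989]
ee_rot: [-3.139, 0.002, -0.174]
wrist_force: [-2.1, 5.3, 1.9]
width: 0.0435
finger_force: 30.0
```

```bash
python3 -c "
from h import *
o=robot.get_obs();print(o['wrist_torque'],o['ee_rot'],o['wrist_force'])"
```

```text
[1.15615606 0.57828446 0.6424516 ] [-3.13912710e+00  2.28824256e-03 -1.73676041e-01] [-2.11968945  5.26262285  1.94671945]
```

The torque levels off at 0.64 N m, well above the 0.12 N m friction, so the pads are slipping and the cap is on its stop. I'm releasing, lifting and looking.

{"api": "arm_command", "payload": {"targets": [[0, 0, 0, 0], [0, 0, 0, 0], [0, 0, 0, 0], [0, 0, 0, 0], [0, 0, 0, 0], [0, 0, 0.06, 0], [0, 0, 0.12, 0], [0, 0, 0.18, 0]], "claw": 0}}

```text
time: 5.53
tool_pos: [0.4865, 0.1, 0.1891]
ee_rot: [3.14, 0.002, -0.177]
wrist_force: [1.0, 0.4, -0.2]
width: 0.0923
finger_force: 0.0
```

{"api": "arm_command", "payload": {"targets": [[-0.06, -0.005, 0.02, 0.04], [-0.12, -0.01, 0.02, 0.08], [-0.16, -0.014, 0.02, 0.12], [-0.16, -0.014, 0.02, 0.12], [-0.16, -0.014, 0.02, 0.12], [-0.16, -0.014, 0.02, 0.12], [-0.16, -0.014, 0.02, 0.12], [-0.16, -0.014, 0.02, 0.12]], "claw": 1}}

```text
time: 6.2
tool_pos: [0.4077, 0.0934, 0.1983]
ee_rot: [3.141, 0.001, 0.074]
wrist_force: [0.1, -0.6, -0.2]
width: 0.0441
finger_force: 0.0
```

```bash
python3 -c "
from h import *
save('scene','s2',(300,180,400,300),5)
o=robot.get_obs();print(o['tool_pos'],o['ee_rot'],o['width'])"
```

```text
[0.40759705 0.09343876 0.19832026] [3.14143026e+00 9.15281837e-04 7.46239139e-02] 0.04014848872280458
```

View pics/s2.png

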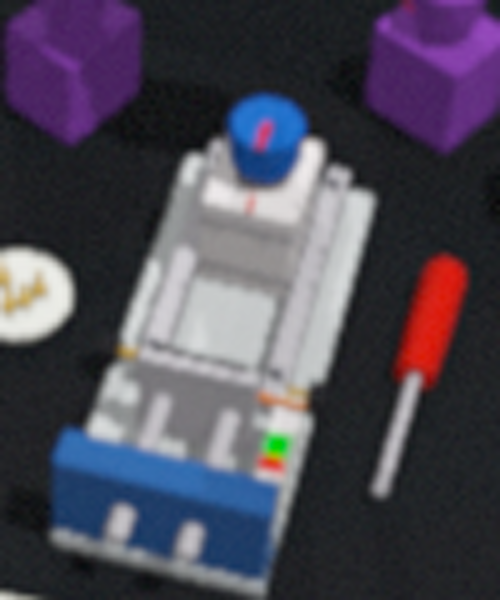

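The red line runs from (268,122) to (259,149) and points at the jacket mark at (251,205). A quick calculation of the angle follows.

```bash
python3 -c "
from h import *
S=lambda u,v,z:at('scene',300+u/5,180+v/5,z)
a,b=S(268,122,.13),S(259,149,.13);print(np.arctan2(*(b-a)[1::-1]),a,b)
im=cv2.imread('pics/full_s2.png')[180:300,300:400]
im=cv2.resize(im,None,fx=5,fy=5,interpolation=cv2.INTER_CUBIC).astype(int)
m=((im[:,:,2]-im[:,:,1]>60)&(im[:,:,2]>im[:,:,0]-30))[100:225,220:300]
n,l,s,c=cv2.connectedComponentsWithStats(m.astype(np.uint8))
for i in range(1,n):
  if s[i,4]<20: continue
  y,x=np.nonzero(l==i);P=np.array([S(u+220,v+100,.13 if c[i][1]<70 else .087) for u,v in zip(x,y)])[:,:2]
  w,v=np.linalg.eigh(np.cov(P.T));print(s[i],P.mean(0),np.arctan(v[1,1]/v[0,1]))
"
```

```text
0.07496776697616965 [0.48654417 0.1055577  0.13      ] [0.50968215 0.10729556 0.13      ]
[ 37  22  15  27 265] [0.49756665 0.10615071] 0.0878265648050308
```

The cap is closed: the line is at 0.075 to 0.088 rad against the frame yaw of 0.075. I'm lowering the shut fingers behind the vessel.

{"api": "arm_command", "payload": {"targets": [[0, 0.002, -0.05, 0], [0, 0.002, -0.12, 0], [0, 0.002, -0.19, 0], [0, 0.002, -0.25, 0], [0, 0.002, -0.296, 0], [0, 0.002, -0.296, 0], [0, 0.002, -0.296, 0]]}}

```text
time: 6.83
tool_pos: [0.4062, 0.0944, 0.0497]
ee_rot: [3.141, 0.004, 0.075]
wrist_force: [0.8, -0.4, -0.2]
width: 0.0008
finger_force: 0.0
```

{"api": "arm_command", "payload": {"targets": [[0.03, 0.002, 0, 0], [0.05, 0.004, 0, 0], [0.066, 0.005, 0, 0], [0.08, 0.006, 0, 0], [0.094, 0.007, 0, 0], [0.108, 0.008, 0, 0], [0.122, 0.009, 0, 0], [0.136, 0.01, 0, 0]]}}

```text
time: 7.5
tool_pos: [0.4755, 0.0995, 0.0507]
ee_rot: [3.142, 0.0, 0.075]
wrist_force: [-1.1, -0.1, 0.6]
width: 0.0003
finger_force: 0.6
```

{"api": "arm_command", "payload": {"targets": [[0.016, 0.0012, 0, 0], [0.032, 0.0024, 0, 0], [0.048, 0.0036, 0, 0], [0.064, 0.0048, 0, 0], [0.08, 0.006, 0, 0], [0.096, 0.0072, 0, 0], [0.112, 0.0084, 0, 0], [0.128, 0.0096, 0, 0]]}}

```text
time: 8.17
tool_pos: [0.5398, 0.1043, 0.0506]
ee_rot: [3.142, 0.0, 0.075]
wrist_force: [-2.3, -0.2, 0.1]
width: 0.0007
finger_force: 0.6
```

{"api": "arm_command", "payload": {"targets": [[0.01, 0.0008, 0, 0], [0.02, 0.0015, 0, 0], [0.03, 0.0023, 0, 0], [0.039, 0.003, 0, 0], [0.046, 0.0035, 0, 0], [0.053, 0.004, 0, 0], [0.06, 0.0045, 0, 0], [0.06, 0.0045, 0, 0]]}}

```text
time: 8.83
tool_pos: [0.5682, 0.1065, 0.0505]
ee_rot: [3.142, 0.003, 0.075]
wrist_force: [-4.5, 0.0, 1.1]
width: 0.0009
finger_force: 2.3
```

```bash
python3 -c "
from h import *
save('scene','s3',(300,180,400,300),5)
o=robot.get_obs();print(o['tool_pos'],o['wrist_force'])"
```

```text
[0.56818705 0.10649848 0.05048769] [-4.44418522 -0.83557921  1.81926751]
```

View pics/s3.png

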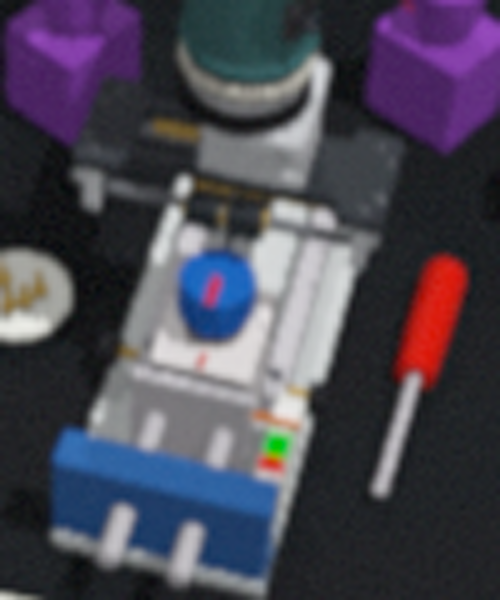

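The vessel is on the stop. The pointer has moved from row 398 to about 414 and the green spans rows 435 to 460. I need about 17 mm more.

{"api": "arm_command", "payload": {"targets": [[0.008, 0.0006, 0, 0], [0.016, 0.0012, 0, 0], [0.022, 0.0017, 0, 0], [0.028, 0.0021, 0, 0], [0.032, 0.0024, 0, 0], [0.032, 0.0024, 0, 0], [0.032, 0.0024, 0, 0], [0.032, 0.0024, 0, 0]]}}

```text
time: 9.55
tool_pos: [0.5816, 0.1075, 0.0504]
ee_rot: [3.141, 0.008, 0.076]
wrist_force: [-11.2, -0.4, 5.7]
width: 0.0004
finger_force: 5.5
```

```bash
python3 -c "
from h import *
save('scene','s4',(300,180,400,300),5)
o=robot.get_obs();print(o['tool_pos'],o['wrist_force'])"
```

```text
[0.58160795 0.10753768 0.05039703] [-11.70915157  -0.41196378   5.29625916]
```

View pics/s4.png

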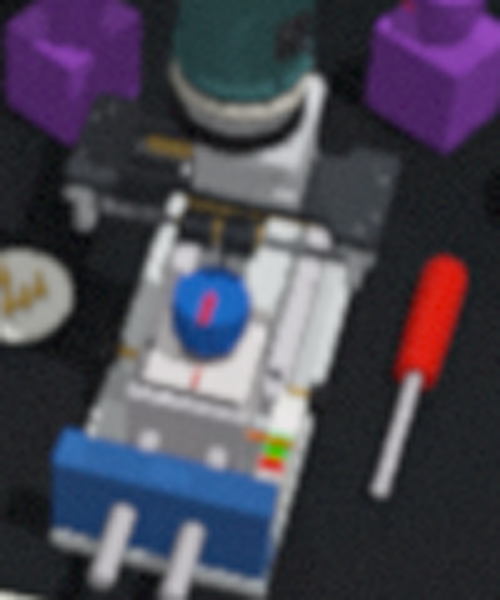

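```bash
python3 -c "
from h import *
r=lambda n:cv2.resize(cv2.imread(f'pics/full_{n}.png')[255:280,345:365],None,fx=18,fy=18,interpolation=cv2.INTER_CUBIC)
cv2.imwrite('pics/g.png',np.hstack([r('s2'),r('s4')]))
c,s=np.cos(.075),np.sin(.075)
for d in(0,.0175,.025,.035):
  x=.0;
y=.0525
for x in(.06,.07,.08,.09,.10,.11,.12):
  p=px('scene',[.5532+c*x-s*y,.1053+s*x+c*y,.057]);print(x,(p-[345,255])*18)
"
```

```text
0.06 [227.184117    1.1831828]
0.07 [213.21209819  48.54290134]
0.08 [199.09943063  96.36704619]
0.09 [184.84412672 144.66198027]
0.1 [170.4441644  193.43417189]
0.11 [155.89748647 242.69019661]
0.12 [141.20199998 292.43673901]
```

View pics/g.png

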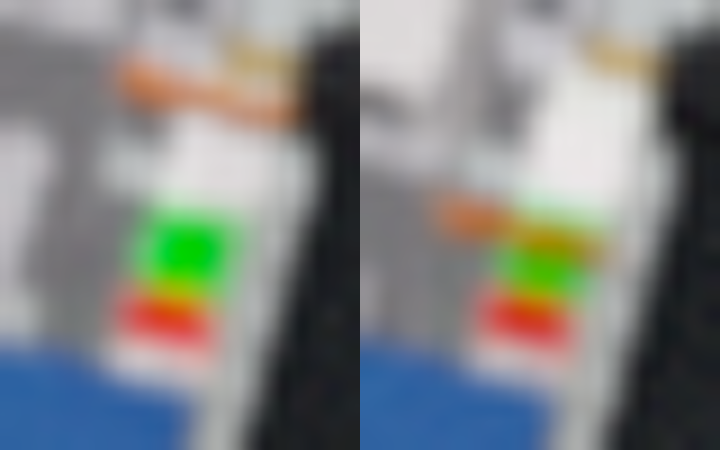

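The pointer at row 238 sits in the green (207 to 292). That is about 25 mm of travel, or 10 N, which agrees with the wrist force less drag. I'll check it holds steady, then hand in.

{"api": "arm_command", "payload": {"targets": [[0, 0, 0, 0], [0, 0, 0, 0], [0, 0, 0, 0], [0, 0, 0, 0], [0, 0, 0, 0], [0, 0, 0, 0]]}}

```text
time: 10.1
tool_pos: [0.5816, 0.1075, 0.0504]
ee_rot: [3.141, 0.008, 0.075]
wrist_force: [-11.2, -2.2, 5.5]
width: 0.0008
finger_force: 5.5
```

```bash
python3 -c "
from h import *
o=robot.get_obs();print(o['tool_pos'],o['wrist_force'])
if 8<-o['wrist_force'][0]<14: print(robot.close_job())"
```

```text
[0.58158252 0.1075025  0.05036156] [-11.1563992   -2.18367061   5.53376341]
the job is handed in; nothing more can be done
None
```

The job is handed in at about 10 s: the cap is screwed closed onto its stop, and the vessel is held against the spring stop at about 10 N with the orange pointer in the green band.

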